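# Take the phone back out of the push-to-open curing box

### The job

The phone back in the curing box is done: press the box's front flap in until its catch lets go and the flap drops open, gently enough not to crack it. Then take the phone back out and lay it flat, the same way up, in the middle of the dark rubber mat, without dropping it. Leave the flap open, the notebook alone, and the loose tools and rolls where they lie.

Things in the scene. Friction and masses are not known exactly. Their poses are not given: they have to be found in the camera images.
- curing_box: Grey bench instrument, 160 deep (x) x 210 wide (y) x 250 mm high, fixed to the bench at the left, front turned to the right (its +x is 74 to 92 degrees left of straight ahead). Origin: centre of its underside, on the bench; its -x axis points out of its front, z up. Front plane at x = -80 mm. A flap closes its lower half. Over 20 N from arm or fingers on box or flap counts as damage.
- fascia_edge (a point): Middle of the fascia's lower edge, in the front plane, 148 mm above the bench: also the chamber's ceiling. From here to the roof (250 mm) the front is upright and closed, so a hand pointing straight down reaches neither flap nor chamber: lean it back 30 to 50 degrees, fingers pointing down and forward into the front. Axes as the box's.
- chamber_mouth (a point): Middle of the chamber floor's front edge, in the front plane, 50 mm above the bench. Chamber behind the flap: 98 mm high inside (ceiling 148 mm above the bench), 186 mm wide between side walls, flat floor, level with no sill. Axes as the box's: +x runs into the chamber.
- flap (a joint): Opening angle of the flap (rad): 0 shut, negative when pushed in, 1.72 open. White flap, amber window, 184 wide x 100 high x 8 mm thick, no handle, hinged along its lower edge 46 mm above the bench in the front plane. A spring drives it outward: once the catch has let go and the finger is drawn back it drops open by itself in about 1.5 s and sticks out 100 mm, 25 to 50 mm above the bench.
- flap_press (a point): Centre of the grey push pad, on the flap's outer face 89 mm above its hinge (135 mm above the bench when shut). Moves with the flap. Push in (+x of the box) against 3 to 5 N; the catch lets go after 3 to 13 mm, different each time and not visible. A hard rubber stop (about 25 N per mm) lies 1.5 mm past that point: a slow push up to 10 N always frees it, a fixed depth may fail or crack it.
- phone_back: Opened phone back, 112 (x) x 54 (y) x 9 mm (edges 6 mm), 32 g, flat on the chamber floor, long side pointing out of the box within 0.1 rad, near end 8 to 18 mm behind the front plane. Origin: centre of its underside, z up. Take it by its long edges near that end. A similar one in the white tray stays there.
- mat: Thin dark rubber mat, plain, 190 (x) x 160 (y) x 3 mm, fixed flat on the bench, either straight in front of the robot or further right: the notebook has the other place. Origin: centre of its underside; the top is at 3 mm.
- notebook: Purple notebook, 210 x 152 x 14 mm, lying where the mat is not. Origin: centre of its underside. Not to be touched.
- tape_roll: Roll of amber tape, 52 mm across, 12 mm high, loose bystander on the bench. Origin: centre of its underside.
- solder_spool: Spool of solder wire standing on end, 47 mm across, 25 mm high, loose bystander. Origin: centre of its underside.
- screwdriver: Small red screwdriver lying on the bench, 147 mm long (along its y), 13 mm thick, loose bystander. Origin: centre of its underside.
Mind the look-alikes: they are no part of the job. Of the things shaped like the mat, the rubber one is meant.

How it is judged:
On the way, in this order (a step that is already met when the one before it is completed fails the run):
1. the flap has been pushed in past its catch and has swung open (over 1.3 rad), the phone back still in the box (value of joint flap above 1.3 rad and x of phone_back in the frame of curing_box above -0.06 m), for 0.2 s.
2. the phone back is out of the box, held clear of the bench (x of phone_back in the frame of curing_box below -0.1 m and height (world z) of phone_back above 0.03 m and contact force between phone_back and the fingers above 0.5 N), for 0.2 s.
At the end, for the whole second after the job is handed in: The phone back lies flat (within 0.1 rad, turned any way, same face up) and at rest on the mat, its centre within 35 mm of the mat's centre, and the flap stands open by more than 1.3 rad (horizontal distance between phone_back and mat below 0.035 m and height (world z) of phone_back below 0.009 m and angle between phone_back's own z axis and vertical below 0.1 rad and linear speed of phone_back below 0.02 m/s and value of joint flap above 1.3 rad); the robot touches nothing.
It fails at once if the box or its flap is pressed with more than 20 N (contact force between curing_box and the fingers above 20 N or contact force between curing_box and the arm above 20 N).
It fails at once if the phone back is dropped or thrown: it moves faster than 0.5 m/s while the fingers do not touch it (linear speed of phone_back above 0.5 m/s and contact force between phone_back and the fingers below 0.05 N).
It fails at once if the notebook is touched with more than 5 N (contact force between notebook and the arm above 5 N or contact force between notebook and the fingers above 5 N).
It fails at once if the tape roll, solder spool or screwdriver is moved more than 30 mm (distance of any of tape_roll, solder_spool, screwdriver from where it was at the start of the episode above 0.03 m).
It also fails if it takes over 59 s, if anything falls off the work surface, if the arm or the gripper's body presses on something with over 40 N, if the wrist force passes 120 N, or if a joint passes its speed limit or range.

### The arm

A 6-joint arm with a two-finger parallel gripper is mounted at the origin on a cart in front of the work surface, level with it; the furniture and walls round the work are solid. World frame = base frame: x ahead of the robot, y to its left, z up, the work surface at z = 0. Lengths are in m, angles in rad, forces in N, time in s.
With the tool pointing down it reaches from about 0.275 to 0.875 m from the base axis. Payload 12.5 kg.
Tool frame: the origin (TCP) lies at the very end of the fingers, on their centre line; the grasp point (between the pads) lies 19 mm behind it; z points along the fingers, y is the line along which they close (so a half turn about z gives the same grasp; the last joint's range is limited). The gripper opens to 85 mm and grips with 20 to 120 N. Pads are 22 mm wide; open, the fingers measure 114 mm over their backs; the gripper's body (76 mm by 85 mm) begins 54 mm behind the grasp point. The pads swing forward as they close: fully open they stand 13 mm farther back than shut.
Start: joints at [-0.085, 0.351, 1.652, -0, 1.139, -0.085], TCP at [0.55, 0, 0.231] pointing down, gripper open.
Joint ranges: [-2.75, 2.75], [-0.79, 2.1], [0.01, 2.65], [-1.57, 4.71], [0.07, 3.14], [-2.87, 2.87]. Speed limits (rad/s): [2.22, 2.22, 2.79, 3.14, 3.14, 3.14].

### API

Orientations are given as a unit quaternion [x, y, z, w].
In Python, from plant import arm gives the robot as it stands.
- The arm moves only by the shell command python3 -m pendant 'ROWS'. ROWS is JSON, a list of rows, each a list of 7 numbers: the turn, a rotation vector about the world's x, y, z in degrees, then the shift along the world's x, y, z in cm, then the closure in counts, from 0 (fully open) to 255 (shut). In form: [[rx, ry, rz, x, y, z, claw], ...]. A call has 1 to 12 rows; each row shifts and turns the commanded pose from where the row before left it; what a row does not reach is not made up. A row lasts 1/8 s, in which the tool goes at most 62.5 mm and 10.7 degrees, less where a joint would pass 70% of its speed; a pose out of reach is approached as far as the arm can. A call with a gripper value outside its range is refused whole. The fingers move at their own pace and stop on an object; the grip force is fixed at half the most. Time passes only in rows, so rows that do not move let the fingers close. It gives the time, the measured TCP pose, the force, the opening and the grip force at its end, in the units of the state.
- arm.get_obs(): the state, without advancing time (a new reading comes with each control period).
- arm.capture(name): name is "scene" or "side" or "wrist"; returns the picture (420x560x3 uint8, blue, green, red); there is no depth.
- arm.camera_model(name): a dict with "vfov" (degrees; the focal length in pixels is half the picture's height over the tangent of half this angle, whatever the lens; pixels are square), "cx", "cy" (the principal point, pixels), "rvec" (rotation vector, rad) and "tvec" (3), from world to camera coordinates, as OpenCV has them. Camera axes: x right, y down, z forward; pixel columns grow to the right and rows downward; lengths in m; the calibration is good to about 2 mm. A picture is of the moment at which its call begins: read the wrist's pose just before it. camera_model takes no time and is no camera call; for the wrist camera it gives the pose at the moment of the call.
- arm.finish_job(): hands the job in; it is judged then, once.
The state is a dict: "time_s": time; "q": joint angles; "qd": joint speeds; "joint_torque": joint torques, N m; "eef_pos": TCP position; "tool_rot": TCP orientation; "ft_force": force on the tool from outside, world axes, zero at the start; "wrist_torque": the same for the moment, N m; "grip_width": opening from 0.0 (shut) to 1.0 (fully open); "gripper_force": force on a finger pad.
Only numpy, scipy, OpenCV 4.12 (cv2) and the standard library are available. Lean on these libraries where they do the work, as an engineer would, in place of code of your own. Each camera call takes 0.05 s, during which the arm holds its last target. There are 200 camera calls.

## Working session

There is one attempt and no reset: what is moved stays moved. The work goes in short steps, Python scripts to look and compute and a shell command to move; the robot and the scene stay as the last step left them, time stands still between calls to the robot, and variables do not carry over. Pictures are saved under pics/ and viewed, at most 10 in all, crops included, and the job is handed in when it is done.

```bash
mkdir -p pics; ls; python3 - <<'E'
from plant import arm
import cv2,numpy as np
a=arm.capture("scene");b=arm.capture("side")
cv2.imwrite("pics/a.png",a);cv2.imwrite("pics/b.png",b)
for n in("scene","side","wrist"):print(n,arm.camera_model(n))
print(arm.get_obs())
E
```

```text
pics
scene {'vfov': 47.78495197922854, 'cx': 285.54203032171387, 'cy': 204.810767304485, 'rvec': array([ 1.96691756, -1.53879444,  0.60563723]), 'tvec': array([-0.28146926,  0.46174442,  1.27093194])}
side {'vfov': 51.02492672939381, 'cx': 280.34223921090785, 'cy': 210.47610548523195, 'rvec': array([ 1.94828678, -0.49731796,  0.29594469]), 'tvec': array([-0.53276171,  0.17955891,  1.49879782])}
wrist {'vfov': 71.76428702301838, 'cx': 281.1699092124766, 'cy': 205.97100694077014, 'rvec': array([-2.81406686e+00,  2.35369101e-04,  2.11809258e-03]), 'tvec': array([-0.55076656, -0.04069546,  0.38079563])}
{'time_s': 0.1, 'q': array([-8.45999871e-02,  3.51204012e-01,  1.65234441e+00, -1.31823581e-05,
        1.13909291e+00, -8.46244987e-02]), 'qd': array([-0.00136782, -0.00057508, -0.00221408,  0.00079896,  0.0016865 ,
        0.00064032]), 'joint_torque': array([ 7.48983075e-04, -5.06837368e+01, -2.91875267e+01, -4.43532826e-05,
        2.64409253e-03,  5.99887670e-06]), 'eef_pos': array([5.49710338e-01, 4.69634885e-05, 2.30806352e-01]), 'tool_rot': array([ 7.07096065e-01,  7.07117302e-01, -3.42680562e-04, -3.96914654e-04]), 'ft_force': array([-0.14870612,  0.87937445,  0.56013792]), 'wrist_torque': array([-0.00300321,  0.04663936,  0.02990929]), 'gripper_force': 0.0, 'grip_width': 0.9985656460415291}
```

View pics/a.png

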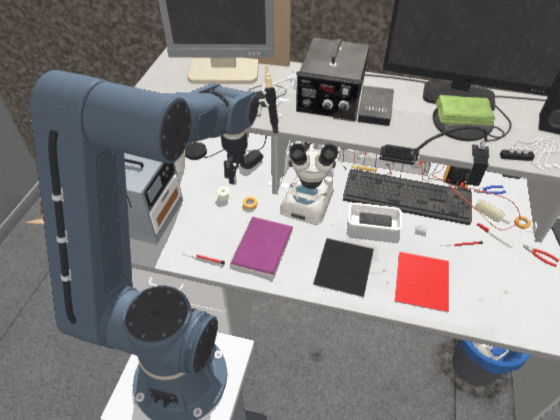

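View pics/b.png

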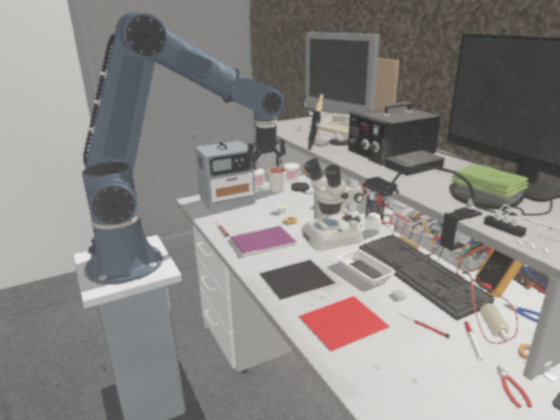

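The scene picture shows the curing box at left (150,195), front to the right. The notebook is straight ahead (263,246). The mat is further right.

Mat candidates, in scene pixels:
- black sheet (343,266): matches "dark rubber mat"
- red sheet (423,281): look-alike
- purple notebook (263,246)

Phone-back candidates:
- inside the box, behind the amber window (165,205): the one meant
- in the white tray (375,220): look-alike, stays there

I choose the black sheet and the phone in the box.

```bash
python3 - <<'E'
import cv2,numpy as np
a=cv2.imread("pics/a.png");b=cv2.imread("pics/b.png")
c=cv2.resize(b[130:215,185:265],None,fx=5,fy=5,interpolation=cv2.INTER_CUBIC) #400x425
d=cv2.resize(a[130:255,115:195],None,fx=4,fy=4,interpolation=cv2.INTER_CUBIC) #320x500
o=np.zeros((500,720,3),np.uint8);o[:425,:400]=c;o[:500,400:]=d
cv2.imwrite("pics/c.png",o)
E
```

```text
(no output)
```

View pics/c.png

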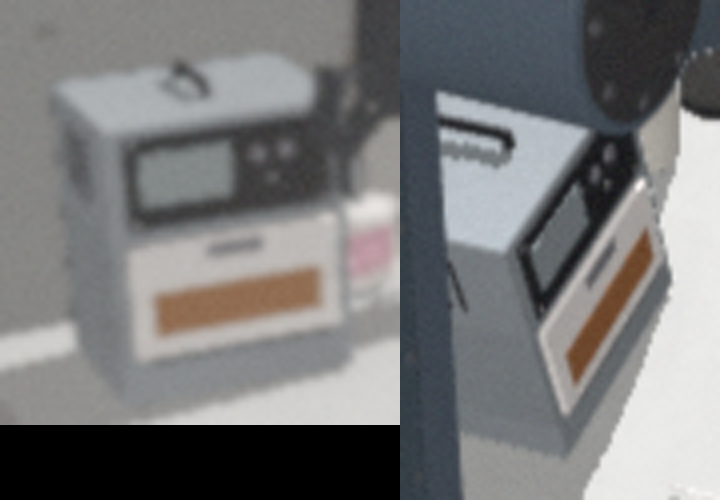

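The crop shows the shut flap (amber window, grey pad at crop (236,246) in side, (601,260) in scene). Now I'll fit the poses.

```bash
cat > h.py <<'E'
import cv2,numpy as np
from scipy.optimize import least_squares
from plant import arm
def cam(n):
    m=arm.camera_model(n);f=210/np.tan(np.radians(m["vfov"])/2)
    return np.array([[f,0,m["cx"]],[0,f,m["cy"]],[0,0,1]]),np.array(m["rvec"]),np.array(m["tvec"])
def proj(P,c):
    return cv2.projectPoints(np.float64(P).reshape(-1,1,3),c[1],c[2],c[0],None)[0].reshape(-1,2)
def ray(uv,c,z):
    R=cv2.Rodrigues(c[1])[0];o=-R.T@c[2]
    d=R.T@np.linalg.inv(c[0])@np.array([uv[0],uv[1],1.]);return o+d*(z-o[2])/d[2]
def T(p,P):
    s,c=np.sin(p[2]),np.cos(p[2]);P=np.float64(P)
    return np.c_[p[0]+c*P[:,0]-s*P[:,1],p[1]+s*P[:,0]+c*P[:,1],P[:,2]]
E
python3 - <<'E'
from h import *
P={'rfl':(-80,105,250),'bfl':(-80,105,0),'bfr':(-80,-105,0),'rbl':(80,105,250),'tl':(-84,92,146),'tr':(-84,-92,146),'bl':(-84,92,46),'br':(-84,-92,46),'pad':(-86,0,135)}
S=dict(rfl=(107,137),bfl=(125,405),bfr=(350,362),rbl=(57,90),tl=(128,253),tr=(338,212),bl=(138,360),br=(342,322),pad=(236,246))
D=dict(rfl=(112,250),bfl=(168,455),tl=(140,320),tr=(243,180),bl=(166,412),br=(268,285),pad=(201,260))
cs,cd=cam("side"),cam("scene")
def g(d,k,o):return (np.array([d[n] for n in d],float)+.5)/k-.5+o
us,ud=g(S,5,(185,130)),g(D,4,(115,130))
ps=np.array([P[n] for n in S])/1e3;pd=np.array([P[n] for n in D])/1e3
def r(p,w=3):
    o=[]
    if w&1:o.append(proj(T(p,ps),cs)-us)
    if w&2:o.append(proj(T(p,pd),cd)-ud)
    return np.vstack(o).ravel()
for w in(3,1,2):
    q=least_squares(r,[.5,.5,1.45],kwargs=dict(w=w),loss='soft_l1')
    print(w,q.x[:2].round(4),np.degrees(q.x[2]).round(2));
    if w==3: print(r(q.x).reshape(-1,2).round(1).tolist())
for n,f,s in(("scene","a",(343,266)),("side","b",(297,278))):
    im=cv2.imread(f"pics/{f}.png");g=cv2.medianBlur(im,3).max(2)<60
    l=cv2.connectedComponents(g.astype(np.uint8))[1];m=(l==l[s[1],s[0]]).astype(np.uint8)
    k=max(cv2.findContours(m,0,2)[0],key=cv2.contourArea)[:,0]
    W=np.array([ray(u,cam(n),.003) for u in k])[:,:2].astype(np.float32)
    print(n,cv2.minAreaRect(W))
for n,s in(("tape",(250,203)),("spool",(223,196)),("drvL",(185,256)),("drvR",(224,262)),("nb0",(257,219)),("nb1",(292,236)),("nb2",(268,276)),("nb3",(232,257))):print(n,ray(s,cd,.01).round(3))
E
```

```text
3 [0.5079 0.3235] 86.97
[[-1.0, -1.5], [0.6, 1.5], [1.5, 1.1], [-1.4, -2.0], [0.4, -0.6], [0.0, 0.6], [0.4, 0.3], [0.2, 0.3], [0.3, -0.2], [-3.0, -0.1], [-0.4, 1.0], [0.6, 3.0], [0.8, -1.3], [0.3, 0.3], [-0.8, -6.9], [-0.0, 0.1]]
1 [0.508  0.3261] 87.02
2 [0.5088 0.3231] 86.77
scene ((0.46265262365341187, -0.3686577379703522), (0.15175585448741913, 0.178713858127594), 87.55828094482422)
side ((-30.671539306640625, -36.53587341308594), (119.67144012451172, 27.823301315307617), 32.71575164794922)
tape [ 0.645 -0.002  0.01 ]
spool [0.654 0.102 0.01 ]
drvL [0.371 0.135 0.01 ]
drvR [0.379 0.005 0.01 ]
nb0 [ 0.579 -0.047  0.01 ]
nb1 [ 0.535 -0.181  0.01 ]
nb2 [ 0.362 -0.145  0.01 ]
nb3 [ 0.404 -0.013  0.01 ]
```

Box centre is about (0.508,0.324), yaw 87°, front plane at y≈0.243. The mat is at (0.463,-0.369). Next I tilt 50°, close the fingers and go to just before the pad.

```bash
python3 -m pendant '[[10,0,0,-0.9,2.6,0,255],[10,0,0,-0.9,2.6,0,255],[10,0,0,-0.9,2.6,-1,255],[10,0,0,-0.9,2.6,-2,255],[10,0,0,-1,2.6,-2,255],[0,0,0,0,3,-2.7,255],[0,0,0,0,2,-2.7,255],[0,0,0,0,1.5,0,255],[0,0,0,0,0,0,255],[0,0,0,0,0,0,255],[0,0,0,0,0,0,255]]'
python3 - <<'E'
from h import *
cv2.imwrite("pics/d.png",np.hstack([cv2.resize(arm.capture("side")[110:250,165:305],(400,400)),cv2.resize(arm.capture("scene")[90:290,110:310],(400,400))]))
o=arm.get_obs();print(o["ft_force"],o["eef_pos"],o["q"])
E
```

```text
time_s: 1.48
eef_pos: [0.5045, 0.1945, 0.128]
tool_rot: [0.641, 0.641, 0.299, -0.298]
ft_force: [-0.1, -0.0, 0.7]
grip_width: -0.001
gripper_force: 0.0
[ 0.26199557 -0.19139565 -0.48778529] [0.50428204 0.1946059  0.12772247] [-0.10884416  0.57354326  1.90464438  1.02675854  1.09745108 -0.81327107]
```

View pics/d.png

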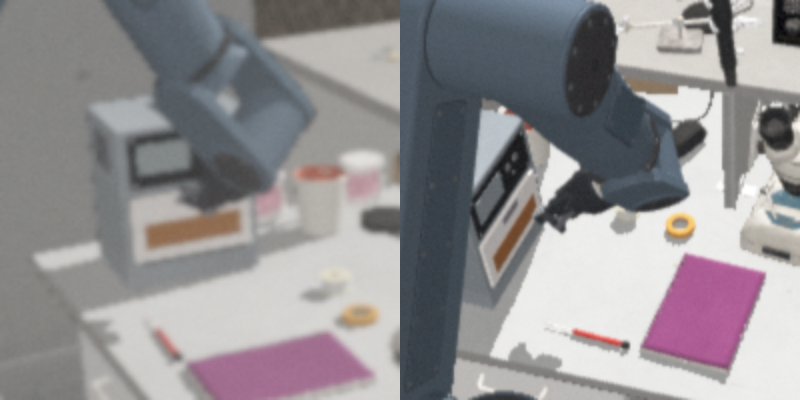

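The scene picture shows the closed fingertips (540,218) in front of the pad, about 35 mm away. Next is a slow approach.

```bash
python3 -m pendant '[[0,0,0,0,1.2,0,255],[0,0,0,0,0.8,0,255],[0,0,0,0,0.4,0,255],[0,0,0,0,0.2,0,255],[0,0,0,0,0,0,255],[0,0,0,0,0,0,255]]'
```

```text
time_s: 2.33
eef_pos: [0.504, 0.2209, 0.1273]
tool_rot: [0.641, 0.641, 0.299, -0.299]
ft_force: [-0.2, 0.6, -0.1]
grip_width: -0.003
gripper_force: 0.0
```

```bash
python3 -m pendant '[[0,0,0,0,0.15,0,255],[0,0,0,0,0.15,0,255],[0,0,0,0,0,0,255],[0,0,0,0,0,0,255]]'
```

```text
time_s: 2.82
eef_pos: [0.504, 0.224, 0.1273]
tool_rot: [0.641, 0.641, 0.299, -0.299]
ft_force: [0.5, 0.0, 0.4]
grip_width: -0.0
gripper_force: 0.0
```

```bash
python3 -m pendant '[[0,0,0,0,0.1,0,255],[0,0,0,0,0.1,0,255],[0,0,0,0,0,0,255],[0,0,0,0,0,0,255]]'
```

```text
time_s: 3.32
eef_pos: [0.504, 0.226, 0.1273]
tool_rot: [0.641, 0.641, 0.299, -0.299]
ft_force: [0.6, -0.2, 0.7]
grip_width: 0.002
gripper_force: 0.0
```

```bash
python3 -m pendant '[[0,0,0,0,0.1,0,255],[0,0,0,0,0.1,0,255],[0,0,0,0,0,0,255],[0,0,0,0,0,0,255]]'
```

```text
time_s: 3.82
eef_pos: [0.504, 0.228, 0.1273]
tool_rot: [0.641, 0.641, 0.299, -0.299]
ft_force: [-0.2, 1.0, -1.0]
grip_width: -0.001
gripper_force: 0.0
```

```bash
python3 -m pendant '[[0,0,0,0,0.1,0,255],[0,0,0,0,0.1,0,255],[0,0,0,0,0,0,255],[0,0,0,0,0,0,255]]'
```

```text
time_s: 4.32
eef_pos: [0.504, 0.23, 0.1273]
tool_rot: [0.641, 0.641, 0.299, -0.299]
ft_force: [0.6, 0.8, 0.2]
grip_width: 0.0
gripper_force: 0.0
```

```bash
python3 -m pendant '[[0,0,0,0,0.05,0,255],[0,0,0,0,0.05,0,255],[0,0,0,0,0,0,255],[0,0,0,0,0,0,255]]'
```

```text
time_s: 4.82
eef_pos: [0.504, 0.231, 0.1273]
tool_rot: [0.641, 0.641, 0.299, -0.299]
ft_force: [-0.3, -0.1, -0.1]
grip_width: -0.003
gripper_force: 0.0
```

```bash
python3 -m pendant '[[0,0,0,0,0.1,0,255],[0,0,0,0,0.1,0,255],[0,0,0,0,0,0,255]]'
```

```text
time_s: 5.2
eef_pos: [0.5041, 0.2329, 0.1273]
tool_rot: [0.641, 0.641, 0.299, -0.299]
ft_force: [-0.1, -5.1, 0.6]
grip_width: 0.004
gripper_force: 2.1
```

```bash
python3 -m pendant '[[0,0,0,0,0.1,0,255],[0,0,0,0,0.1,0,255],[0,0,0,0,0,0,255]]'
```

```text
time_s: 5.58
eef_pos: [0.5041, 0.2351, 0.1273]
tool_rot: [0.641, 0.641, 0.299, -0.299]
ft_force: [0.8, -3.6, 0.8]
grip_width: -0.001
gripper_force: 1.8
```

Contact is at y≈0.232. From here I alternate a deeper push of about 1 mm with a draw-back test. That never goes more than 1.2 mm past the catch, and force remains only if the catch has let go.

```bash
python3 -m pendant '[[0,0,0,0,-0.3,0,255],[0,0,0,0,-0.3,0,255],[0,0,0,0,-0.2,0,255],[0,0,0,0,0,0,255]]'
```

```text
time_s: 6.08
eef_pos: [0.5038, 0.2268, 0.1271]
tool_rot: [0.641, 0.641, 0.299, -0.299]
ft_force: [-0.8, -3.0, -2.2]
grip_width: -0.001
gripper_force: 1.7
```

Force remains 6 mm outside the contact point, so the catch has let go. Drawing back clear of the flap's swing.

```bash
python3 -m pendant '[[0,0,0,0,-2,0,255],[0,0,0,0,-3,1,200],[0,0,0,0,-3,1,0],[0,0,0,0,-3,1,0],[0,0,0,0,-3,1,0],[0,0,0,0,-2,0,0],[0,0,0,0,0,0,0],[0,0,0,0,0,0,0],[0,0,0,0,0,0,0],[0,0,0,0,0,0,0],[0,0,0,0,0,0,0],[0,0,0,0,0,0,0]]'
python3 - <<'E'
from h import *
import pickle
pickle.dump(cam("wrist"),open("w1.pkl","wb"));w=arm.capture("wrist");s=arm.capture("side");cv2.imwrite("pics/w1.png",w);cv2.imwrite("pics/s1.png",s)
cv2.imwrite("pics/e.png",np.hstack([w,cv2.resize(s[120:260,170:250],(240,420))]))
print(arm.get_obs()["ft_force"])
E
```

```text
time_s: 7.58
eef_pos: [0.504, 0.0671, 0.1673]
tool_rot: [0.641, 0.641, 0.299, -0.299]
ft_force: [0.5, 0.3, 0.4]
grip_width: 1.0
gripper_force: 0.0
[-0.14297161  0.10986593  0.06812561]
```

View pics/e.png

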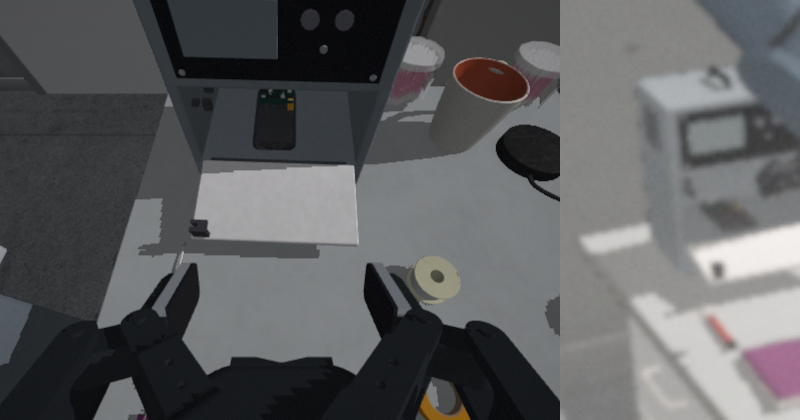

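The wrist view shows the flap lying open (277,205). The phone back lies on the chamber floor, near end corners (253,149) and (295,151), far end (258,90) to (297,90).

```bash
python3 - <<'E'
from h import *
import pickle
c=pickle.load(open("w1.pkl","rb"))
for n,u,z in(("nl",(253.5,148.5),.055),("nr",(294.5,150.5),.055),("fr",(297,90),.055),("fl",(259,90),.055),("floorL",(206,160),.05),("floorR",(358,165),.05),("fascL",(181,79),.148),("fascR",(380,83),.148),("flapL",(192,236),.046),("flapR",(358,244),.046),("spool",(436,276),.025)):print(n,ray(u,c,z).round(4))
g=cv2.cvtColor(cv2.imread("pics/w1.png"),cv2.COLOR_BGR2GRAY)
cv2.imwrite("pics/f.png",cv2.resize(cv2.convertScaleAbs(cv2.imread("pics/w1.png")[70:180,190:370],alpha=1.8),None,fx=4,fy=4,interpolation=2))
print(-cv2.Rodrigues(c[1])[0].T@c[2])
E
```

```text
nl [0.4716 0.256  0.055 ]
nr [0.5216 0.2527 0.055 ]
fr [0.5279 0.3663 0.055 ]
fl [0.474  0.3663 0.055 ]
floorL [0.4143 0.242  0.05  ]
floorR [0.5974 0.2342 0.05  ]
fascL [0.4099 0.2591 0.148 ]
fascR [0.5986 0.2529 0.148 ]
flapL [0.4121 0.1426 0.046 ]
flapR [0.5845 0.1334 0.046 ]
spool [0.6669 0.1065 0.025 ]
[0.50546265 0.01196765 0.32192695]
```

View pics/f.png

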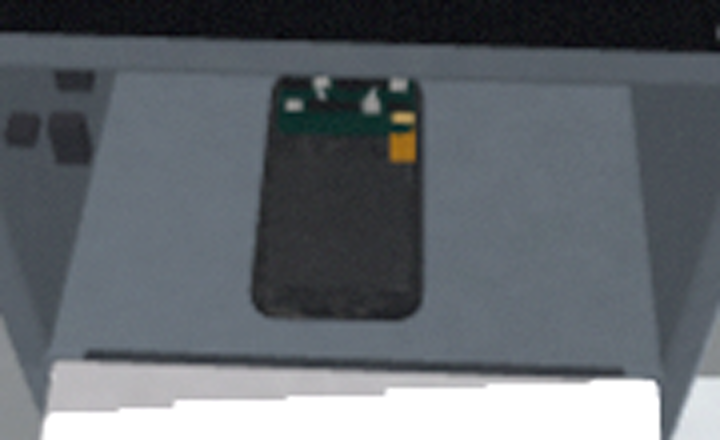

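```bash
python3 -m pendant '[[0,0,-2,-0.4,4,0,70],[0,0,0,-0.4,4,-1,70],[0,0,0,0,4,-2,70],[0,0,0,0,1.3,-1.7,70],[0,0,0,0,0,0,70],[0,0,0,0,0,0,70]]'
python3 - <<'E'
from h import *
import pickle
c=pickle.load(open("w1.pkl","rb"))
r=lambda x,y:ray((190+(x+.5)/4-.5,70+(y+.5)/4-.5),c,.055)[:2]
for a,b in(((253,285),(270,105)),((421,285),(421,105))):print(r(*a).round(4),r(*b).round(4))
print(r(337,320).round(4))
c=cam("wrist");w=arm.capture("wrist");pickle.dump(c,open("w2.pkl","wb"));cv2.imwrite("pics/w2.png",w);print(arm.get_obs()["ft_force"])
E
```

```text
time_s: 8.43
eef_pos: [0.4966, 0.1991, 0.1207]
tool_rot: [0.652, 0.629, 0.304, -0.293]
ft_force: [-0.1, -0.4, -0.7]
grip_width: 0.728
gripper_force: 0.0
[0.4702 0.2686] [0.4719 0.3536]
[0.5225 0.2685] [0.5246 0.3536]
[0.4965 0.2541]
[0.0553846  0.0655041  0.25542453]
```

View pics/w2.png

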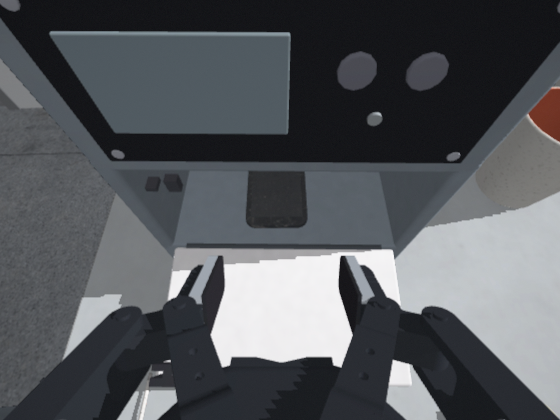

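The wrist view shows the phone's near end (277,225), centred between the fingers (222 and 342). Now going in along the tool axis.

```bash
python3 -m pendant '[[0,0,0,0,2,-1.6,70],[0,0,0,0,2,-1.6,70],[0,0,0,0,2,-1.5,70],[0,0,0,0,1.2,-0.8,70],[0,0,0,0,0,0,70],[0,0,0,0,0,0,70]]'
```

```text
time_s: 9.22
eef_pos: [0.4965, 0.2714, 0.0659]
tool_rot: [0.652, 0.63, 0.304, -0.293]
ft_force: [-0.2, -0.8, -0.2]
grip_width: 0.722
gripper_force: 0.0
```

```bash
python3 -m pendant '[[0,0,0,0,0,-0.1,70],[0,0,0,0,0,-0.1,70],[0,0,0,0,0,0,70]]'
```

```text
time_s: 9.6
eef_pos: [0.496, 0.2718, 0.0633]
tool_rot: [0.652, 0.63, 0.304, -0.294]
ft_force: [-0.8, 0.5, -0.4]
grip_width: 0.726
gripper_force: 0.0
```

```bash
python3 -m pendant '[[0,0,0,0,0,-0.05,70],[0,0,0,0,0,-0.05,70],[0,0,0,0,0,0,70]]'
```

```text
time_s: 9.98
eef_pos: [0.496, 0.272, 0.0622]
tool_rot: [0.652, 0.63, 0.304, -0.294]
ft_force: [-0.5, 0.4, -0.2]
grip_width: 0.726
gripper_force: 0.0
```

```bash
python3 -m pendant '[[0,0,0,0,0,-0.05,70],[0,0,0,0,0,0,70],[0,0,0,0,0,0,70]]'
```

```text
time_s: 10.35
eef_pos: [0.496, 0.272, 0.0618]
tool_rot: [0.652, 0.63, 0.304, -0.294]
ft_force: [-0.0, 0.1, 0.3]
grip_width: 0.725
gripper_force: 0.0
```

```bash
python3 -m pendant '[[0,0,0,0,0,-0.05,70],[0,0,0,0,0,0,70],[0,0,0,0,0,0,70]]'; python3 - <<'E'
from h import *
cv2.imwrite("pics/w3.png",arm.capture("wrist"))
E
```

```text
time_s: 10.72
eef_pos: [0.496, 0.272, 0.0613]
tool_rot: [0.652, 0.63, 0.304, -0.294]
ft_force: [0.7, -0.4, -0.4]
grip_width: 0.73
gripper_force: 0.0
```

View pics/w3.png

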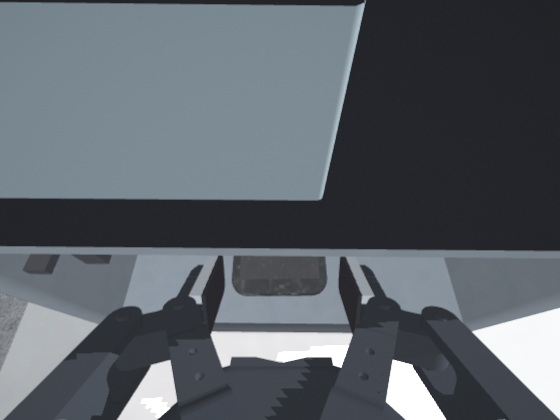

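The fingers (213 and 350) straddle the phone's near end (280,290), still above the floor. I keep feeling for the floor.

```bash
python3 -m pendant '[[0,0,0,0,0,-0.05,70],[0,0,0,0,0,-0.05,70],[0,0,0,0,0,0,70]]'
```

```text
time_s: 11.15
eef_pos: [0.496, 0.272, 0.0602]
tool_rot: [0.652, 0.63, 0.304, -0.294]
ft_force: [0.5, -0.2, -1.2]
grip_width: 0.722
gripper_force: 0.0
```

```bash
python3 -m pendant '[[0,0,0,0,0,-0.05,70],[0,0,0,0,0,0,70],[0,0,0,0,0,0,70]]'
```

```text
time_s: 11.52
eef_pos: [0.496, 0.272, 0.0598]
tool_rot: [0.652, 0.63, 0.304, -0.294]
ft_force: [0.7, -0.9, 0.4]
grip_width: 0.722
gripper_force: 0.0
```

```bash
python3 -m pendant '[[0,0,0,0,0,-0.05,70],[0,0,0,0,0,0,70],[0,0,0,0,0,0,70]]'
```

```text
time_s: 11.9
eef_pos: [0.496, 0.272, 0.0593]
tool_rot: [0.652, 0.63, 0.304, -0.294]
ft_force: [-0.1, 0.2, -0.8]
grip_width: 0.727
gripper_force: 0.0
```

```bash
python3 -m pendant '[[0,0,0,0,0,-0.05,70],[0,0,0,0,0,-0.05,70],[0,0,0,0,0,0,70]]'
```

```text
time_s: 12.28
eef_pos: [0.496, 0.272, 0.0582]
tool_rot: [0.652, 0.63, 0.304, -0.294]
ft_force: [-0.6, 0.3, 1.1]
grip_width: 0.725
gripper_force: 0.0
```

```bash
python3 -m pendant '[[0,0,0,0,0,-0.05,70],[0,0,0,0,0,-0.05,70],[0,0,0,0,0,0,70]]'
```

```text
time_s: 12.65
eef_pos: [0.496, 0.272, 0.0572]
tool_rot: [0.652, 0.63, 0.304, -0.294]
ft_force: [0.4, -0.3, -0.5]
grip_width: 0.725
gripper_force: 0.0
```

```bash
python3 -m pendant '[[0,0,0,0,0,-0.05,70],[0,0,0,0,0,0,70],[0,0,0,0,0,0,70]]'
```

```text
time_s: 13.02
eef_pos: [0.496, 0.272, 0.0568]
tool_rot: [0.652, 0.63, 0.304, -0.294]
ft_force: [0.3, 0.3, 0.5]
grip_width: 0.724
gripper_force: 0.0
```

```bash
python3 -m pendant '[[0,0,0,0,0,-0.05,70],[0,0,0,0,0,0,70],[0,0,0,0,0,0,70]]'
```

```text
time_s: 13.4
eef_pos: [0.496, 0.272, 0.0563]
tool_rot: [0.652, 0.63, 0.304, -0.294]
ft_force: [0.1, 1.0, 0.4]
grip_width: 0.725
gripper_force: 0.0
```

```bash
python3 -m pendant '[[0,0,0,0,0,-0.05,70],[0,0,0,0,0,0,70],[0,0,0,0,0,0,70]]'
```

```text
time_s: 13.78
eef_pos: [0.496, 0.272, 0.0558]
tool_rot: [0.652, 0.63, 0.304, -0.294]
ft_force: [0.2, -0.4, 0.5]
grip_width: 0.727
gripper_force: 0.0
```

```bash
python3 -m pendant '[[0,0,0,0,0,-0.05,70],[0,0,0,0,0,0,70],[0,0,0,0,0,0,70]]'
```

```text
time_s: 14.15
eef_pos: [0.496, 0.272, 0.0553]
tool_rot: [0.652, 0.63, 0.304, -0.294]
ft_force: [-0.1, 0.2, -0.5]
grip_width: 0.728
gripper_force: 0.0
```

```bash
python3 -m pendant '[[0,0,0,0,0,-0.05,70],[0,0,0,0,0,0,70],[0,0,0,0,0,0,70]]'
```

```text
time_s: 14.52
eef_pos: [0.496, 0.272, 0.0548]
tool_rot: [0.652, 0.63, 0.304, -0.294]
ft_force: [0.3, 0.6, -0.2]
grip_width: 0.726
gripper_force: 0.0
```

```bash
python3 -m pendant '[[0,0,0,0,0,-0.05,70],[0,0,0,0,0,0,70],[0,0,0,0,0,0,70]]'
```

```text
time_s: 14.9
eef_pos: [0.496, 0.272, 0.0543]
tool_rot: [0.652, 0.63, 0.304, -0.294]
ft_force: [-0.0, -0.0, -0.4]
grip_width: 0.722
gripper_force: 0.0
```

```bash
python3 -m pendant '[[0,0,0,0,0,-0.05,70],[0,0,0,0,0,0,70],[0,0,0,0,0,0,70]]'
```

```text
time_s: 15.28
eef_pos: [0.496, 0.272, 0.0538]
tool_rot: [0.652, 0.63, 0.304, -0.294]
ft_force: [-0.2, -0.0, 0.1]
grip_width: 0.728
gripper_force: 0.0
```

Tips should now be within a millimetre or so of the floor. Closing in stages while watching the force.

```bash
python3 -m pendant '[[0,0,0,0,0,0.05,78],[0,0,0,0,0,0,82],[0,0,0,0,0,0,84],[0,0,0,0,0,0,84]]'
```

```text
time_s: 15.78
eef_pos: [0.496, 0.272, 0.0543]
tool_rot: [0.652, 0.63, 0.304, -0.294]
ft_force: [-0.9, 0.3, 1.0]
grip_width: 0.672
gripper_force: 0.0
```

```bash
python3 -m pendant '[[0,0,0,0,0,0,88],[0,0,0,0,0,0,92],[0,0,0,0,0,0,92]]'
```

```text
time_s: 16.15
eef_pos: [0.496, 0.272, 0.0543]
tool_rot: [0.652, 0.63, 0.304, -0.294]
ft_force: [0.5, -0.1, -0.5]
grip_width: 0.635
gripper_force: 0.0
```

```bash
python3 -m pendant '[[0,0,0,0,0,0,98],[0,0,0,0,0,0,104],[0,0,0,0,0,0,120],[0,0,0,0,0,0,140],[0,0,0,0,0,0,140]]'; python3 - <<'E'
from h import *
cv2.imwrite("pics/w4.png",arm.capture("wrist")[200:,130:450])
E
```

```text
time_s: 16.77
eef_pos: [0.4962, 0.2721, 0.0548]
tool_rot: [0.652, 0.63, 0.304, -0.294]
ft_force: [-1.0, -3.7, 6.6]
grip_width: 0.593
gripper_force: 61.0
```

View pics/w4.png

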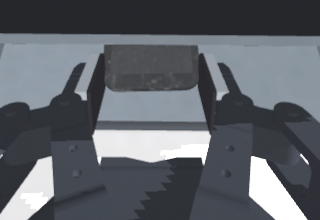

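Gripped at 61 N on the near end's long edges, with a light floor contact of 7 N. Lifting slightly.

```bash
python3 -m pendant '[[0,0,0,0,0,0.1,140],[0,0,0,0,0,0.2,140],[0,0,0,0,0,0.3,140],[0,0,0,0,-0.1,0.4,140],[0,0,0,0,-0.5,0.2,140],[0,0,0,0,-1,0,140],[0,0,0,0,0,0,140]]'; python3 - <<'E'
from h import *
w=arm.capture("wrist");s=arm.capture("side")
cv2.imwrite("pics/w5.png",np.hstack([w[180:,130:450],cv2.resize(s[130:230,180:280],(240,240),interpolation=2)]))
E
```

```text
time_s: 17.7
eef_pos: [0.4962, 0.2552, 0.0662]
tool_rot: [0.652, 0.629, 0.304, -0.293]
ft_force: [-0.0, 0.0, -1.1]
grip_width: 0.595
gripper_force: 62.1
```

View pics/w5.png

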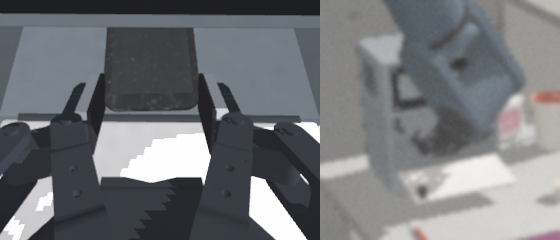

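The phone back is held clear of the floor and level. Withdrawing, then carrying it over toward the mat.

```bash
python3 -m pendant '[[0,0,0,0,-1.5,0,140],[0,0,0,0,-2,0.1,140],[0,0,0,0,-2,0.2,140],[0,0,0,0,-2,0.4,140],[0,0,0,0,-2,0.6,140],[0,0,0,0,-2,1,140],[0,0,0,0,-2,1,140],[0,0,0,0,-2,1,140],[0,0,0,0,-2,1,140],[0,0,0,0,-2,1,140],[0,0,0,0,-1,0.5,140],[0,0,0,0,0,0,140]]'
```

```text
time_s: 19.3
eef_pos: [0.4962, 0.0505, 0.1344]
tool_rot: [0.652, 0.629, 0.304, -0.293]
ft_force: [-1.3, 0.2, -0.1]
grip_width: 0.594
gripper_force: 62.2
```

```bash
python3 -m pendant '[[0,0,0,0,-2,0,140],[0,0,0,-0.3,-4,0,140],[0,0,0,-0.5,-4,0,140],[0,0,0,-0.5,-4,0,140],[0,0,0,-0.5,-4,0,140],[0,0,0,-0.5,-4,0,140],[0,0,0,-0.5,-4,0,140],[0,0,0,-0.4,-4,0,140],[0,0,0,-0.2,-2,0,140],[0,0,0,0,-1,0,140],[0,0,0,0,0,0,140]]'
```

```text
time_s: 20.68
eef_pos: [0.4619, -0.279, 0.134]
tool_rot: [0.652, 0.629, 0.304, -0.294]
ft_force: [-0.2, 0.3, -1.0]
grip_width: 0.59
gripper_force: 62.3
```

```bash
python3 -m pendant '[[0,0,0,0,-3,-1,140],[0,0,0,0,-3,-1.5,140],[0,0,0,0,-3,-2,140],[0,0,0,0,-2,-2,140],[0,0,0,0,-1.2,-1.5,140],[0,0,0,0,-0.6,-1,140],[0,0,0,0,0,-0.5,140],[0,0,0,0,0,0,140],[0,0,0,0,0,0,140]]'
python3 - <<'E'
from h import *
w=arm.capture("wrist");s=arm.capture("side")
cv2.imwrite("pics/s6.png",s);cv2.imwrite("pics/w6.png",w)
o=np.hstack([cv2.resize(w,(400,300)),cv2.resize(s[180:330,210:410],(400,300),interpolation=2)])
cv2.imwrite("pics/g.png",o);print(arm.get_obs()["q"].round(2))
E
```

```text
time_s: 21.8
eef_pos: [0.4622, -0.4068, 0.04]
tool_rot: [0.652, 0.63, 0.304, -0.293]
ft_force: [-0.5, -0.7, -0.0]
grip_width: 0.597
gripper_force: 62.3
[-0.99  1.06  1.13  0.46  1.71 -1.08]
```

View pics/g.png

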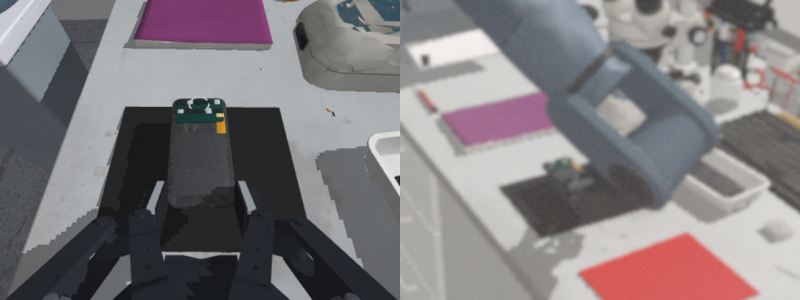

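The view shows the phone back, right face up, over the black mat with the notebook behind it. I've used up the picture views, so what remains is numeric: the phone's pitch and the mat's centre from this frame.

```bash
python3 - <<'E'
from h import *
c=cam("wrist");w=cv2.imread("pics/w6.png");g=cv2.GaussianBlur(w,(3,3),0).max(2).astype(int)
L=[];Rr=[];To=[]
for r in range(165,240,5):
    l=max(range(130,200),key=lambda k:g[r,k-3]-g[r,k+3]);q=max(range(350,440),key=lambda k:g[r,k+3]-g[r,k-3])
    L.append(ray((l,r),c,.003)[:2]);Rr.append(ray((q,r),c,.003)[:2])
for k in list(range(190,230,5))+list(range(330,385,5)):
    t=max(range(130,175),key=lambda r:g[r-3,k]-g[r+3,k]);To.append(ray((k,t),c,.003)[:2])
L,Rr,To=map(np.array,(L,Rr,To))
print("L",np.round(L[::4],3).tolist(),"R",np.round(Rr[::4],3).tolist(),"T",np.round(To[::4],3).tolist())
# phone PnP: near-left, near-right, far-right, far-left
k=1.4
img=np.array([(168,200),(234,200),(227,106),(172,106)])*k   # side edges at these rows
print(img.round().tolist())
# profile to refine phone side/ends
for r in(150,165,200,240,270):print(r,g[r,225:345:4].tolist())
for col in(270,290):print(col,g[125:150:2,col].tolist(),g[276:304:2,col].tolist())
# prediction if level, underside z=TCP-.0045
o=arm.get_obs()["eef_pos"]
for p in(0,-5,-10,5):
    s,cc=np.sin(np.radians(p)),np.cos(np.radians(p));B=[]
    for x,y in((-27,-18),(27,-18),(27,94),(-27,94)):
        h=2.5;B.append(o+np.array([x+.02*y,y*cc-h*s,y*s+h*cc])/1e3)
    print(p,proj(B,c).round(0).tolist())
E
```

```text
L [[0.373, -0.302], [0.374, -0.323], [0.371, -0.342], [0.37, -0.359]] R [[0.562, -0.309], [0.561, -0.33], [0.561, -0.349], [0.56, -0.366]] T [[0.388, -0.285], [0.406, -0.287], [0.51, -0.289], [0.528, -0.29], [0.545, -0.291]]
[[235.0, 280.0], [328.0, 280.0], [318.0, 148.0], [241.0, 148.0]]
150 [62, 62, 63, 63, 54, 53, 57, 58, 58, 60, 140, 72, 61, 62, 63, 62, 135, 102, 65, 66, 66, 66, 67, 85, 86, 86, 86, 86, 86, 103]
165 [39, 39, 39, 39, 46, 56, 55, 57, 56, 59, 60, 59, 59, 60, 62, 63, 63, 65, 65, 64, 70, 73, 95, 62, 39, 39, 39, 39, 39, 39]
200 [25, 26, 26, 36, 58, 60, 64, 65, 66, 65, 67, 66, 67, 66, 66, 70, 70, 72, 71, 73, 74, 75, 77, 69, 66, 39, 38, 37, 37, 38]
240 [26, 26, 27, 57, 58, 64, 67, 67, 68, 73, 68, 67, 69, 74, 69, 71, 71, 72, 73, 73, 76, 75, 76, 78, 68, 70, 39, 39, 38, 39]
270 [50, 43, 44, 55, 62, 65, 65, 67, 68, 68, 69, 69, 70, 73, 71, 70, 71, 73, 46, 45, 46, 46, 46, 46, 46, 40, 24, 23, 45, 158]
270 [184, 184, 184, 185, 184, 186, 194, 142, 95, 100, 81, 62, 63] [60, 59, 60, 61, 63, 65, 50, 36, 39, 39, 39, 39, 39, 39]
290 [184, 186, 186, 185, 184, 183, 140, 126, 60, 45, 73, 111, 152] [43, 45, 40, 40, 41, 44, 40, 37, 40, 40, 40, 40, 39, 39]
0 [[226.0, 299.0], [331.0, 296.0], [315.0, 137.0], [239.0, 139.0]]
-5 [[226.0, 298.0], [332.0, 294.0], [314.0, 145.0], [241.0, 147.0]]
-10 [[225.0, 297.0], [332.0, 293.0], [313.0, 153.0], [242.0, 155.0]]
5 [[227.0, 301.0], [331.0, 297.0], [316.0, 129.0], [238.0, 131.0]]
```

Mat centre is (0.466,-0.368). The phone is about level (far end maybe 4° low) with its centre about 44 mm ahead of the TCP. Lowering slowly with a small correction.

```bash
python3 -m pendant '[[0,0,0,0.3,-0.5,-0.5,140],[0,0,0,0,0,-0.5,140],[0,0,0,0,0,-0.4,140],[0,0,0,0,0,-0.3,140],[0,0,0,0,0,-0.2,140],[0,0,0,0,0,0,140],[0,0,0,0,0,0,140]]'
```

```text
time_s: 22.78
eef_pos: [0.465, -0.412, 0.0204]
tool_rot: [0.652, 0.63, 0.304, -0.293]
ft_force: [-0.0, 0.1, 0.1]
grip_width: 0.592
gripper_force: 62.3
```

```bash
python3 -m pendant '[[0,0,0,0,0,-0.2,140],[0,0,0,0,0,-0.2,140],[0,0,0,0,0,0,140],[0,0,0,0,0,0,140]]'
```

```text
time_s: 23.28
eef_pos: [0.465, -0.412, 0.0163]
tool_rot: [0.652, 0.63, 0.304, -0.294]
ft_force: [-0.8, -0.2, -0.0]
grip_width: 0.588
gripper_force: 62.3
```

```bash
python3 -m pendant '[[0,0,0,0,0,-0.1,140],[0,0,0,0,0,-0.1,140],[0,0,0,0,0,0,140],[0,0,0,0,0,0,140]]'
```

```text
time_s: 23.78
eef_pos: [0.465, -0.412, 0.0143]
tool_rot: [0.652, 0.63, 0.304, -0.294]
ft_force: [-0.2, 0.3, 0.0]
grip_width: 0.592
gripper_force: 62.3
```

```bash
python3 -m pendant '[[0,0,0,0,0,-0.1,140],[0,0,0,0,0,-0.1,140],[0,0,0,0,0,0,140]]'
```

```text
time_s: 24.15
eef_pos: [0.465, -0.4119, 0.0122]
tool_rot: [0.652, 0.63, 0.304, -0.294]
ft_force: [0.3, 0.4, -0.4]
grip_width: 0.592
gripper_force: 62.3
```

```bash
python3 -m pendant '[[0,0,0,0,0,-0.1,140],[0,0,0,0,0,-0.1,140],[0,0,0,0,0,0,140]]'
```

```text
time_s: 24.52
eef_pos: [0.4649, -0.4119, 0.0102]
tool_rot: [0.652, 0.63, 0.304, -0.294]
ft_force: [0.4, -0.2, -0.6]
grip_width: 0.593
gripper_force: 62.3
```

```bash
python3 -m pendant '[[0,0,0,0,0,-0.1,140],[0,0,0,0,0,0,140],[0,0,0,0,0,0,140]]'
```

```text
time_s: 24.9
eef_pos: [0.465, -0.412, 0.0093]
tool_rot: [0.652, 0.63, 0.304, -0.294]
ft_force: [0.6, -0.5, 0.1]
grip_width: 0.592
gripper_force: 62.4
```

So it's close to level. Continuing in half-millimetre steps.

```bash
python3 -m pendant '[[0,0,0,0,0,-0.05,140],[0,0,0,0,0,0,140],[0,0,0,0,0,0,140]]'
```

```text
time_s: 25.28
eef_pos: [0.465, -0.412, 0.0088]
tool_rot: [0.652, 0.63, 0.304, -0.294]
ft_force: [0.0, 0.0, -0.1]
grip_width: 0.593
gripper_force: 62.4
```

```bash
python3 -m pendant '[[0,0,0,0,0,-0.05,140],[0,0,0,0,0,0,140],[0,0,0,0,0,0,140]]'
```

```text
time_s: 25.65
eef_pos: [0.465, -0.412, 0.0083]
tool_rot: [0.652, 0.63, 0.304, -0.294]
ft_force: [-0.8, 0.2, -0.2]
grip_width: 0.593
gripper_force: 62.5
```

```bash
python3 -m pendant '[[0,0,0,0,0,-0.05,140],[0,0,0,0,0,0,140],[0,0,0,0,0,0,140]]'
```

```text
time_s: 26.02
eef_pos: [0.465, -0.412, 0.0079]
tool_rot: [0.652, 0.63, 0.304, -0.294]
ft_force: [1.0, -0.1, 1.3]
grip_width: 0.59
gripper_force: 62.7
```

```bash
python3 -m pendant '[[0,0,0,0,0,-0.05,140],[0,0,0,0,0,0,140],[0,0,0,0,0,0,140]]'
```

```text
time_s: 26.4
eef_pos: [0.465, -0.412, 0.0079]
tool_rot: [0.652, 0.63, 0.304, -0.294]
ft_force: [-0.7, -0.2, 5.4]
grip_width: 0.591
gripper_force: 63.2
```

It's seated on the mat at 5 N. Opening in stages, then withdrawing along the tool axis.

```bash
python3 -m pendant '[[0,0,0,0,0,0,110],[0,0,0,0,0,0,100],[0,0,0,0,0,0,92],[0,0,0,0,0,0,84],[0,0,0,0,0,0,70],[0,0,0,0,0,0,60],[0,0,0,0,0,0,60]]'
```

```text
time_s: 27.28
eef_pos: [0.465, -0.412, 0.0072]
tool_rot: [0.652, 0.63, 0.304, -0.294]
ft_force: [0.0, -0.1, -0.0]
grip_width: 0.768
gripper_force: 0.0
```

```bash
python3 -m pendant '[[0,0,0,0,-0.5,0.4,60],[0,0,0,0,-1,0.8,60],[0,0,0,0,-2,1.6,60],[0,0,0,0,-2,2,60],[0,0,0,0,-2,3,60],[0,0,0,0,-1,3,60],[0,0,0,0,0,0,60],[0,0,0,0,0,0,60]]'
python3 - <<'E'
from h import *
c=cam("wrist");w=arm.capture("wrist");s=arm.capture("side")
cv2.imwrite("pics/w7.png",w);cv2.imwrite("pics/s7.png",s)
o=arm.get_obs();p=o["eef_pos"]
# rectify the mat plane: 1 mm/px, x .34..60, y -.26..-.48
H=np.float32([[.34,-.25],[.60,-.25],[.60,-.45],[.34,-.45]])
uv=proj(np.c_[H,np.full(4,.008)],c).astype(np.float32)
M=cv2.getPerspectiveTransform(uv,np.float32([[0,0],[260,0],[260,200],[0,200]]))
r=cv2.warpPerspective(w,M,(260,200));g=cv2.GaussianBlur(r,(3,3),0).max(2)
for y in range(-280,-440,-8):
    row=g[-250-y if False else (-250-y)]; print(y," ".join(f"{v:3d}" for v in row[20:240:6]))
# flap check vs first open view: projected flap top area brightness in side view
B=T([.508,.324,np.radians(87.3)],np.array([(-.1,0,.045),(-.15,0,.04),(-.15,.06,.04),(-.15,-.06,.04)]))
print("flap",[s[int(v),int(u)].tolist() for u,v in proj(B,cam("side"))],uv.round().tolist())
E
```

```text
time_s: 28.28
eef_pos: [0.4648, -0.4968, 0.1147]
tool_rot: [0.652, 0.629, 0.304, -0.294]
ft_force: [0.2, -0.1, -0.1]
grip_width: 0.769
gripper_force: 0.0
-280 155 155 155 155 153 156 155 156 158 155 156 156 153 156 157 157 156 155 156 154 154 156 155 152 152 152 152 152 152 152 152 152 152 153 152 152 152
-288 155 155 155 139 143 146 151 153 154 155 155 156 154 156 157 156 156 155 155 150 150 149 152 153 153 152 151 153 152 152 152 152 154 153 152 152 152
-296 156 155 153  36  32  32  31  30  31  31  31  30  30  30  31  31  31  33  33  34  36  43  46  52  56  61  67  73  79  86  91  99 103 112 152 152 152
-304 155 154 152  33  31  31  31  31  30  31  31  31  32  30  31  31  31  31  32  31  32  32  31  31  31  32  31  32  31  31  31  31  31  31 152 153 152
-312 153 154 136  31  30  30  30  31  30  31  30  31  32  31  31  33  33  68 107  50  32  32  32  32  31  32  31  31  32  31  32  32  32  31 152 152 152
-320 154 153 125  32  30  31  30  31  31  32  31  32  31  27  38  34 111  78  35  34  37 150  52  31  31  32  32  32  32  32  32  32  32  31 151 152 150
-328 143 140 134  30  30  31
[... 1552 characters left out ...]
31  28  21  52  53  58  58  59  60  61  65  58  32  32  32  31  31  32  31  32  31  32 119 133 134 136
-416 149 148  48  30  32  32  32  30  31  31  32  32  30  21  52  51  53  61  54  58  58  60  54  31  31  32  31  31  32  31  31  31  31 122 132 134 138
-424 152 152  41  31  31  31  30  31  31  31  32  32  31  19  37  48  46  47  50  51  54  49  34  32  31  31  32  31  31  31  32  32  31 124 131 136 139
-432 154 151  36  32  30  31  31  30  32  32  31  30  32  31  31  31  30  32  32  32  32  32  31  31  31  31  32  31  31  31  31  31  31 129 132 134 138
flap [[225, 228, 232], [235, 237, 241], [222, 224, 229], [233, 236, 240]] [[178.0, 115.0], [376.0, 110.0], [419.0, 252.0], [146.0, 261.0]]
```

The phone back measures a full 112 mm and lies flat, centred at (0.468,-0.371) against the mat's (0.466,-0.368). The flap is still open and the hand is clear.

```bash
python3 -c "
from plant import arm
print(arm.finish_job())"
```

```text
the job is handed in; nothing more can be done
None
```

I handed the job in at about 28 s, but its verdict was not shown: the flap stands open and the phone back lies flat, same face up, about 4 mm from the mat's centre by my last measurement (I viewed 11 pictures, one over the limit of 10).

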